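# Nudge the charger's cradle plate down over its locating pins

## Robot

A 6-joint arm with a two-finger parallel gripper is mounted at the origin on the work surface. World frame = base frame: x ahead of the robot, y to its left, z up, the work surface at z = 0. Lengths are in mm, angles in rad, forces in N, time in s.
With the tool pointing down it reaches from about 375 to 825 mm from the base axis. Payload 5.5 kg.
Tool frame: the origin (TCP) lies midway between the tips of the shut fingers; the grasp point (between the pads) lies 19 mm behind it (env.hold_point_z is the distance from the TCP to the grasp point, in mm); z points along the fingers, y is the line along which they close (so a half turn about z gives the same grasp; the last joint's range is limited). The gripper opens to 85 mm and grips with 20 to 120 N. Pads are 22 mm wide; open, the fingers measure 114 mm over their backs; the gripper's body (76 mm by 85 mm) begins 54 mm behind the grasp point. The pads swing forward as they close: fully open they stand 13 mm farther back than shut.
Start: joints at [1.268, 0.314, -0.047, 1.21, 0, 1.571], TCP at [178.913, 572.7, 231.299] pointing down, gripper open.
Joint ranges: [-2.67, 2.67], [-0.69, 1.73], [-1.03, 1.25], [-2.08, 2.16], [-1.42, 1.45], [-3.14, 3.14]. Speed limits (rad/s): [2.39, 2.39, 3.01, 3.14, 3.14, 3.14].

## Interface

Orientations are given as [roll, pitch, yaw] about the fixed x, y, z axes, in that order (R = Rz(yaw) Ry(pitch) Rx(roll)).
In Python, from rig import env gives the robot as it stands.
- The arm moves only by the tool send_rows, never from a script. Its argument "targets" is a list that holds one entry, the list of rows, each a list of 7 numbers: the turn, a rotation vector about the tool's x, y, z in rad, then the shift along the tool's x, y, z in cm, then the opening, from 0 (shut) to 1 (fully open). A call has 1 to 20 rows; each row is the pose to reach, as a shift and turn from the pose commanded when the call began, along the tool's axes at that moment; what a row does not reach only later rows make up. A row lasts 1/8 s, in which the tool goes at most 62.5 mm and 10.7 degrees, less where a joint would pass 70% of its speed; a pose out of reach is approached as far as the arm can. A call with a gripper value outside its range is refused whole. The fingers move at their own pace and stop on an object; "force" is the grip in N (left out, the last holds). Time passes only in rows, so rows that repeat a pose let the fingers close. It gives the time, the measured TCP pose, the force, the opening and the grip force at its end, in the units of the state.
- env.state(): the state, without advancing time (a new reading comes with each control period).
- env.camera(name): name is "side" or "top"; returns a dict with "pixels" (400x640x3 uint8, red, green, blue), "range_z" (400x640 float32, mm along the optical axis (not along the pixel's ray), 0 where there is no reading), "camera_matrix" (3x3 intrinsics, pixels), "rvec" (rotation vector, rad) and "tvec" (3), from world to camera coordinates, as OpenCV has them. Camera axes: x right, y down, z forward; pixel columns grow to the right and rows downward; lengths in mm; the calibration is good to about 2 mm. A picture is of the moment at which its call begins.
- env.sign_off(): hands the job in; it is judged then, once.
The state is a dict: "time": time; "joint_positions": joint angles; "joint_velocities": joint speeds; "joint_efforts": joint torques, N m; "ee_pos": TCP position; "tool_rot": TCP orientation; "force": force on the tool from outside, world axes, zero at the start; "ft_torque": the same for the moment, N m; "gripper_width": opening from 0.0 (shut) to 1.0 (fully open); "gripper_force": force on a finger pad.
Only numpy, scipy, OpenCV 4.12 (cv2) and the standard library are available. Lean on these libraries where they do the work, as an engineer would, in place of code of your own. Each camera call takes 0.05 s, during which the arm holds its last target. There are 200 camera calls.

## Task

The white cradle plate of the oximeter charger has been put back askew after cleaning and is riding on top of the two locating pins. With the fingertips, nudge it gently across the base until both of its holes drop over the pins and it lies flat on the deck. Slide it only, do not lift it, and leave the things lying around the charger where they are.

Things in the scene. Friction and masses are not known exactly. Their poses are not given: they have to be found in the camera images.
- base: Grey desktop charger, fixed to the desk. Origin: on the desk under the middle of its flat deck; x points to its back (away from the robot, up to 0.22 rad askew), y to its left, z up. Deck 185 mm in x by 350 mm in y, its top 12 mm above the desk, open at the front and both ends. Behind the deck stands the electronics housing, 350 mm long, 47 mm high, 52 mm deep, with a black top.
- backstop (a point): Middle of the straight, upright front face of the housing, at deck height (base x = +92.5 mm, y = 0). The plate's rear edge can be pushed against this face. An orange mark on top of the housing shows the middle of its length.
- pin_left (a point): Foot, on the deck, of the steel locating pin for the round hole: base x = +56.5, y = +82 mm. Pin 9 mm thick and 8 mm tall, upper half tapered.
- pin_right (a point): Foot of the like pin for the slot: base x = +56.5, y = -82 mm.
- plate: Loose white plastic cradle plate, 146 (x) by 250 (y) by 8 mm thick, about 0.3 kg, with four oblong wells through it (62 x 36 mm, at x = -12 mm, y = -72, -24, 24, 72 mm). Origin: centre of its underside; axes as the base's when seated. An orange mark at the middle of its rear (+x) edge faces the housing's mark when seated. It slides under 2 to 6 N.
- plate_rear (a point): Middle of the plate's rear edge, on the underside. At the start the rear part of the plate rests on the pin tops and its front edge on the deck (about 4 degrees tilt); it is 12 to 26 mm short of its place towards the front, 13 to 35 mm off to the left or right, and up to 0.06 rad askew.
- hole_round (a point): Centre of the plate's round hole (13 mm wide, right through), on the underside: plate x = +38, y = +82 mm.
- hole_slot (a point): Centre of the plate's slot (13 mm in x, 20.5 mm in y, right through), on the underside: plate x = +38, y = -82 mm. An edge of a hole or slot may catch lightly on a pin while the plate slides: a push of 6 to 9 N carries it over. Seated, the pins stop it firmly.
- seat (a point): Where the plate's origin lies when seated: base x = +18.5 mm, y = 0, on the deck. Seated, the plate lies flat, its rear edge 1 mm clear of the housing. Pushed square against the housing, its holes are in line with the pins front to back, and it has only to slide along the housing until it drops.
- rear_left (a point): Plate's rear left corner, on the underside.
- rear_right (a point): Plate's rear right corner, on the underside.
- oximeter_blue: fingertip pulse oximeter with a blue lower shell, 60 x 34 x 30 mm, loose on the desk beside the base; origin under its centre. Leave alone.
- oximeter_green: the same with a green lower shell, loose on the desk beside the base. Leave alone.
- thermometer: white stick thermometer with a steel tip, 130 x 22 x 12 mm, lying loose on the desk beside the base; origin under its middle. Leave alone.
- sanitizer: white pump bottle with a red head, 60 mm diameter, 135 mm tall, standing on the desk beside the base; origin under its centre. Leave alone.

How it is judged:
By the outcome, as a careful person would: the job done as asked, in the order asked, and still so for the second after the job is handed in, with the robot touching nothing.
It also fails if it takes over 51 s, if anything falls off the work surface, if the arm or the gripper's body presses on something with over 40 N, if the wrist force passes 120 N, or if a joint passes its speed limit or range.

## Working session

There is one attempt and no reset: what is moved stays moved. The work goes in short steps, Python scripts to look and compute and a tool call to move; the robot and the scene stay as the last step left them, time stands still between calls to the robot, and variables do not carry over. Pictures are saved under pics/ and viewed, at most 10 in all, crops included, and the job is handed in when it is done.

Besides the shell and the picture viewer there is one more tool, called after ">>>" by a JSON object that holds its "fn" and its "kwargs". send_rows: Moves the arm, as the interface text tells. Its arguments: {"type":"object","properties":{"targets":{"type":"array"},"force":{"type":"number"}},"required":["targets"]}

```bash
mkdir -p pics; ls
cat > h.py <<'E'
import numpy as np, cv2
from rig import env
def cam(n):
    c=env.camera(n); R=cv2.Rodrigues(np.array(c["rvec"],float))[0]
    c["R"]=R; c["t"]=np.array(c["tvec"],float).reshape(3); return c
def cloud(c):
    K=np.array(c["camera_matrix"]); z=c["range_z"].astype(float)
    v,u=np.mgrid[:z.shape[0],:z.shape[1]]
    P=np.stack([(u-K[0,2])/K[0,0]*z,(v-K[1,2])/K[1,1]*z,z],-1)
    W=(P-c["t"])@c["R"]; W[z<=0]=np.nan; return W
def save(c,n): cv2.imwrite(f"pics/{n}.png",c["pixels"][:,:,::-1])
E
python3 - <<'E'
from h import *
s=env.state(); print(s)
for n in("top","side"):
    c=cam(n); save(c,n+"0"); np.savez(n+"0",**c)
    print(n,"cam pos",-c["R"].T@c["t"])
E
```

```text
pics
{'time': 0.0, 'joint_positions': array([ 1.26800307e+00,  3.14242907e-01, -4.80931803e-02,  1.21019656e+00,
       -1.64192288e-06,  1.57080155e+00]), 'joint_velocities': array([ 0.00068099,  0.00055584, -0.00174712,  0.00094524,  0.00040442,
        0.00064677]), 'joint_efforts': array([ 8.54546270e-04, -5.39586389e+01,  3.39750910e+01,  1.92194787e-02,
        7.28009559e-05, -8.77699406e-07]), 'ee_pos': array([178.73813249, 572.14430738, 230.41826389]), 'tool_rot': array([-3.13985633e+00,  1.65099329e-06,  2.83879418e+00]), 'force': array([ 0.01382637,  0.19989672, -0.04939712]), 'ft_torque': array([0.01469065, 0.00359866, 0.00749298]), 'gripper_force': 0.0, 'gripper_width': 0.998712782960332}
top cam pos [ 492.4474695    37.03487516 1098.75874639]
side cam pos [  61.5320299  -903.71331152  724.32692488]
```

View pics/top0.png

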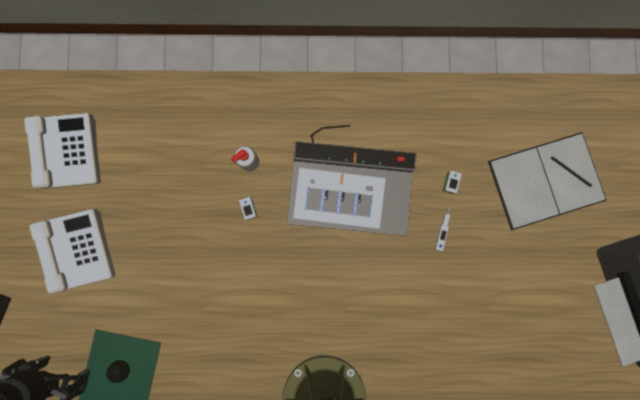

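View pics/side0.png

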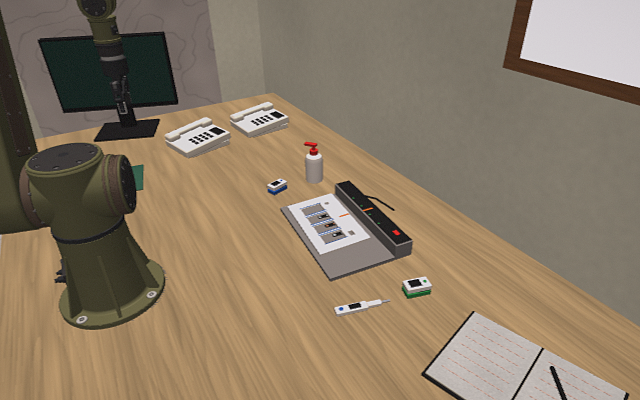

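The top view shows the housing at about (355,155), the white plate around (340,198), shifted left on the deck. The side view confirms this. Next I'll measure the poses.

```bash
cat >> h.py <<'E'
from scipy.optimize import least_squares
def proj(c,P):
    return cv2.projectPoints(np.array(P,float),cv2.Rodrigues(c["R"])[0],c["t"],np.array(c["camera_matrix"],float),None)[0].reshape(-1,2)
def onplane(c,uv,z):
    K=np.array(c["camera_matrix"]); uv=np.atleast_2d(uv)
    d=np.c_[(uv-K[:2,2])/[K[0,0],K[1,1]],np.ones(len(uv))]@c["R"]; o=-c["R"].T@c["t"]
    return o+d*((z-o[2])/d[:,2])[:,None]
def place(pose,P):
    x,y,a=pose; P=np.array(P,float); C,S=np.cos(a),np.sin(a)
    return np.c_[x+C*P[:,0]-S*P[:,1],y+S*P[:,0]+C*P[:,1],P[:,2]]
def rel(b,p):
    C,S=np.cos(b[2]),np.sin(b[2]); d=np.array(p[:2])-b[:2]
    return np.array([C*d[0]+S*d[1],-S*d[0]+C*d[1],p[2]-b[2]])
def soft(c,quads,scale=4):
    # antialiased polygon mask of world quads
    m=np.zeros((400*scale,640*scale),np.uint8)
    for q,val in quads:
        cv2.fillPoly(m,[np.round((proj(c,q)+.5)*scale*16-8).astype(np.int32)],val,shift=4)
    return cv2.resize(m,(640,400),interpolation=cv2.INTER_AREA).astype(float)/255
E
python3 - <<'E'
from h import *
for n in("top","side"):
    c=dict(np.load(n+"0.npz")); W=cloud(c); 
    im=c["pixels"]
    if n=="top":
        for uv in[(320,215),(350,173),(300,190),(380,190),(400,200),(330,150),(395,158),(200,250),(400,225),(340,222)]:
            print(uv,im[uv[1],uv[0]],W[uv[1],uv[0]].round(1))
        cv2.imwrite("pics/t0c.png",cv2.resize(im[130:250,270:430,::-1],None,fx=5,fy=5,interpolation=cv2.INTER_CUBIC))
    else: cv2.imwrite("pics/s0c.png",cv2.resize(im[170:290,270:430,::-1],None,fx=5,fy=5,interpolation=cv2.INTER_CUBIC))
E
```

```text
(320, 215) [172 175 179] [nan nan nan]
(350, 173) [137 135 132] [638.  -76.4   9.2]
(300, 190) [171 173 178] [586.   69.2  26.8]
(380, 190) [171 174 178] [ 586.8 -161.1   25.2]
(400, 200) [124 119 113] [ 558.8 -221.1   14.6]
(330, 150) [51 46 43] [698.3 -15.9  47.3]
(395, 158) [45 41 35] [nan nan nan]
(200, 250) [131 109  75] [412.8 359.1  -1. ]
(400, 225) [125 119 114] [ 486.3 -219.7   16.4]
(340, 222) [171 174 177] [494.6 -45.9  20.2]
```

View pics/t0c.png

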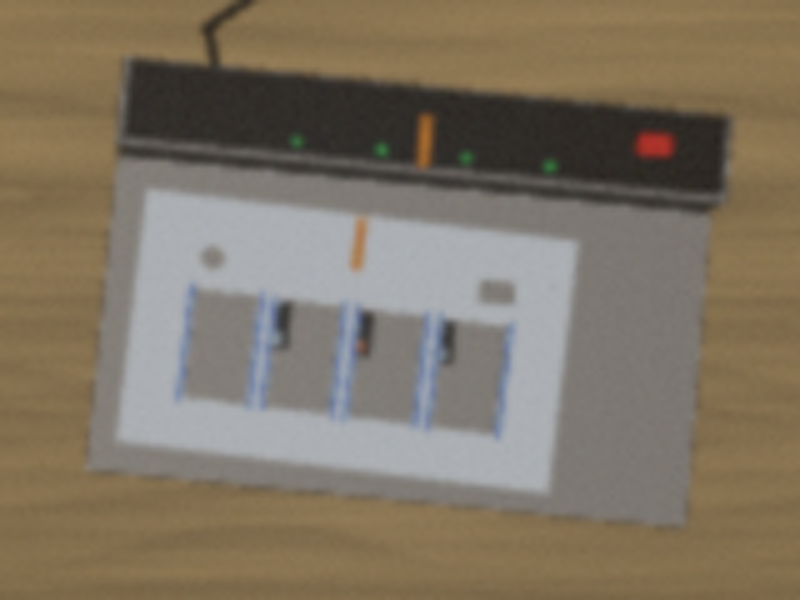

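View pics/s0c.png

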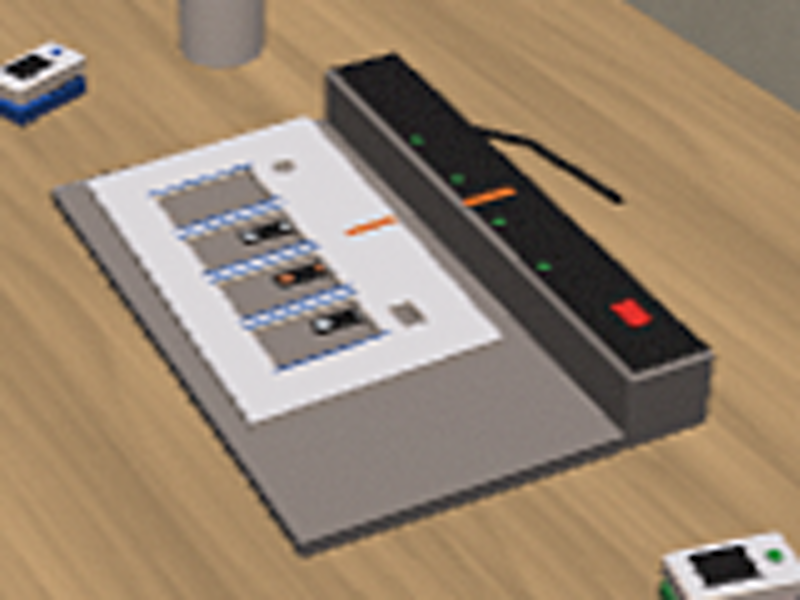

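The crops give usable corners, in crop pixels.
- **Plate, top view:** (147,190), (579,240), (549,493), (117,440).
- **Deck front, top view:** (90,470), (687,525).
- **Housing back, top view:** (125,58), (731,118).

I'll fit both poses from both cameras.

```bash
cat >> h.py <<'E'
def plate_pts(xy,tilt,z0=12):  # top-surface points, front lower edge on deck
    return [(x*np.cos(tilt)-8*np.sin(tilt), y, z0+(x+73)*np.sin(tilt)+8*np.cos(tilt)) for x,y in xy]
CORN=[(73,125),(73,-125),(-73,-125),(-73,125)]
def fit(obs,x0,loss="soft_l1"):
    f=lambda p: np.concatenate([(proj(c,place(p,P))-uv).ravel() for c,P,uv in obs])
    r=least_squares(f,x0,loss=loss,x_scale=[1,1,.01]); return r.x,f(r.x)
E
python3 - <<'E'
from h import *
t=dict(np.load("top0.npz")); s=dict(np.load("side0.npz"))
ct=lambda a:(np.array(a)+.5)/5-.5+[270,130]; cs=lambda a:(np.array(a)+.5)/5-.5+[270,170]
tb=(t,[(-92.5,175,12),(-92.5,-175,12),(144.5,175,47),(144.5,-175,47)],ct([(90,470),(687,525),(125,58),(731,118)]))
sb=(s,[(-92.5,175,12),(-92.5,-175,12),(144.5,175,47),(92.5,175,47),(92.5,-175,47),(144.5,-175,47)],cs([(55,190),(300,545),(395,53),(328,72),(632,378),(712,352)]))
tp=(t,plate_pts(CORN,.062),ct([(147,190),(579,240),(549,493),(117,440)]))
sp=(s,plate_pts(CORN,.062),cs([(308,118),(500,337),(250,423),(90,182)]))
for nm,a,b in(("top",[tb],[tp]),("side",[sb],[sp]),("both",[tb,sb],[tp,sp])):
    B,r=fit(a,[580,-60,-.1]); P,q=fit(b,[560,-40,-.1])
    print(nm,B.round(4),np.abs(r).max().round(2),P.round(4),np.abs(q).max().round(2),"rel",rel(B,P).round(4))
E
```

```text
top [ 5.64618e+02 -7.55608e+01 -9.04000e-02] 0.92 [ 5.646764e+02 -4.359490e+01 -1.161000e-01] 0.23 rel [-2.82800e+00  3.18407e+01 -2.57000e-02]
side [ 5.682876e+02 -7.577210e+01 -9.730000e-02] 1.24 [ 5.674195e+02 -4.370200e+01 -1.256000e-01] 0.45 rel [-3.9801e+00  3.1834e+01 -2.8300e-02]
both [ 5.664926e+02 -7.602790e+01 -9.240000e-02] 1.59 [ 5.658282e+02 -4.385240e+01 -1.196000e-01] 1.01 rel [-3.63150e+00  3.19768e+01 -2.71000e-02]
```

```bash
cat >> h.py <<'E'
BASE=np.array([566.5,-75.9,-.0924])
def b2w(x,y): return place(BASE,[(x,y,0)])[0][:2]
def w2b(p): return rel(BASE,[p[0],p[1],0])[:2]
def row(frm,to):  # (x,y,z,yaw) world, tool pointing down -> row turn z, shift cm
    a=frm[3]; R=np.array([[np.cos(a),np.sin(a),0],[np.sin(a),-np.cos(a),0],[0,0,-1]])
    dy=(to[3]-a+np.pi)%(2*np.pi)-np.pi
    return -dy, (R.T@(np.array(to[:3])-frm[:3])/10).round(3)
E
python3 - <<'E'
from h import *
c0=[178.9,572.7,231.3,2.8388]; yaw=np.pi+BASE[2]
a=b2w(-115,32); print(a); print(row(c0,[*a,90,yaw]))
t=dict(np.load("top0.npz"))
for n,uv,z in(("bottle",(246,158),130),("blue",(247,208),30),("green",(453,182),30),("therm",(443,232),12)):
    w=onplane(t,uv,z)[0]; print(n,w.round(),w2b(w).round())
E
```

```text
[454.94316641 -33.42562092]
(np.float64(-0.2103926535897931), array([-44.422, -49.624,  14.13 ]))
bottle [660. 207. 130.] [ 67. 290.]
blue [534. 220.  30.] [-60. 291.]
green [ 610. -371.   30.] [  71. -290.]
therm [ 466. -346.   12.] [ -75. -278.]
```

>>> {"fn": "send_rows", "kwargs": {"targets": [[[0, 0, -0.05, -11, -12.4, 3, 1], [0, 0, -0.1, -22, -24.8, 6, 1], [0, 0, -0.21, -44.4, -49.6, 14.1, 1], [0, 0, -0.21, -44.4, -49.6, 14.1, 1], [0, 0, -0.21, -44.4, -49.6, 14.1, 1], [0, 0, -0.21, -44.4, -49.6, 14.1, 1], [0, 0, -0.21, -44.4, -49.6, 14.1, 1], [0, 0, -0.21, -44.4, -49.6, 14.1, 1], [0, 0, -0.21, -44.4, -49.6, 14.1, 1], [0, 0, -0.21, -44.4, -49.6, 14.1, 1], [0, 0, -0.21, -44.4, -49.6, 14.1, 1], [0, 0, -0.21, -44.4, -49.6, 14.1, 1], [0, 0, -0.21, -44.4, -49.6, 14.1, 1], [0, 0, -0.21, -44.4, -49.6, 14.1, 1], [0, 0, -0.21, -44.4, -49.6, 14.1, 1], [0, 0, -0.21, -44.4, -49.6, 14.1, 1]]]}}

```text
time: 2.1
ee_pos: [454.8, -32.4, 90.5]
tool_rot: [3.142, 0.0, 3.05]
force: [0.7, -0.1, -0.2]
gripper_width: 0.997
gripper_force: 0.0
```

>>> {"fn": "send_rows", "kwargs": {"targets": [[[0, 0, 0, 0, 0, 4, 1], [0, 0, 0, 0, 0, 7, 1], [0, 0, 0, 0, 0, 8.8, 1], [0, 0, 0, 0, 0, 8.8, 1], [0, 0, 0, 0, 0, 8.8, 1], [0, 0, 0, 0, 0, 8.8, 1]]]}}

```text
time: 2.85
ee_pos: [455.8, -33.1, 3.3]
tool_rot: [-3.142, 0.002, 3.049]
force: [0.1, -0.7, 0.2]
gripper_width: 1.004
gripper_force: 0.0
```

Run:
```python
from h import *
s=env.state(); print(s["ee_pos"],s["force"],w2b(s["ee_pos"]))
c=cam("side"); im=c["pixels"]
cv2.imwrite("pics/s1.png",cv2.resize(im[150:300,250:450,::-1],None,fx=4,fy=4,interpolation=cv2.INTER_CUBIC))
```

```text
[455.80227004 -33.13706393   3.29191109] [ 0.09516159 -0.74670007  0.15755156] [-114.17118591   32.36659432]
```

View pics/s1.png

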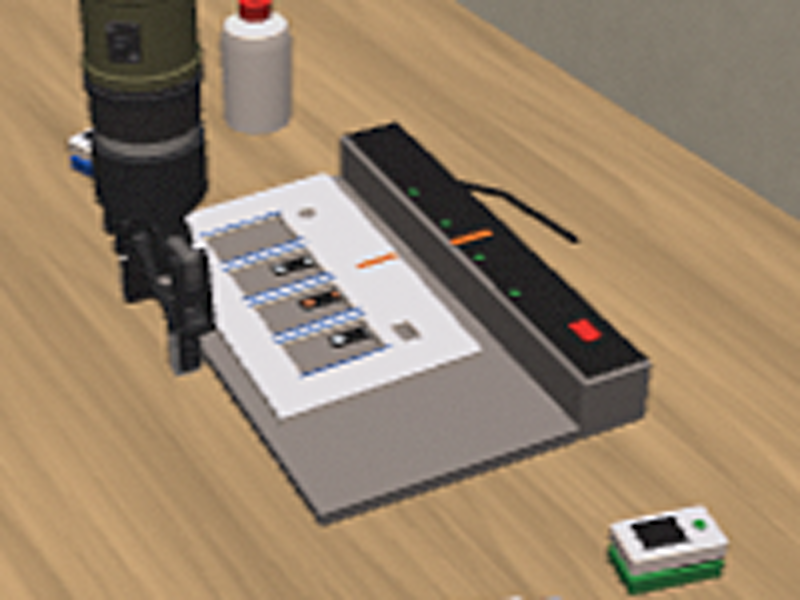

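The fingertips stand just in front of the deck edge, with the near tip at crop (183,372), centred on the plate. I'll advance until they touch it.

>>> {"fn": "send_rows", "kwargs": {"targets": [[[0, 0, 0, -1.0, 0, 0.1, 1], [0, 0, 0, -2.0, 0, 0.1, 1], [0, 0, 0, -2.3, 0, 0.1, 1], [0, 0, 0, -2.6, 0, 0.1, 1], [0, 0, 0, -2.9, 0, 0.1, 1], [0, 0, 0, -3.2, 0, 0.1, 1], [0, 0, 0, -3.2, 0, 0.1, 1]]]}}

```text
time: 3.78
ee_pos: [486.6, -36.2, 1.2]
tool_rot: [-3.142, -0.0, 3.049]
force: [-2.3, -0.0, 0.4]
gripper_width: 0.999
gripper_force: 1.0
```

>>> {"fn": "send_rows", "kwargs": {"targets": [[[0, 0, 0, -0.3, 0, -0.1, 1], [0, 0, 0, -0.6, 0, -0.1, 1], [0, 0, 0, -0.9, 0, -0.1, 1], [0, 0, 0, -1.2, 0, -0.1, 1], [0, 0, 0, -1.2, 0, -0.1, 1]]]}}

```text
time: 4.4
ee_pos: [499.3, -37.2, 2.4]
tool_rot: [3.142, 0.001, 3.049]
force: [-0.8, -0.2, -0.8]
gripper_width: 0.999
gripper_force: 0.3
```

```bash
cat >> h.py <<'E'
def whites(c,poly=None):
    im=c["pixels"].astype(int); return im
def look(n,roi):
    c=cam(n); v0,v1,u0,u1=roi; np.savez("last_"+n,**c); k=5
    return c,cv2.resize(c["pixels"][v0:v1,u0:u1,::-1],None,fx=k,fy=k,interpolation=cv2.INTER_CUBIC)
E
python3 - <<'E'
from h import *
s=env.state(); print(s["ee_pos"],s["force"],w2b(s["ee_pos"]))
c,i=look("top",(130,250,270,430)); cv2.imwrite("pics/t2.png",i)
E
```

```text
[499.28646497 -37.23617102   2.38813326] [-0.7783456  -0.17292517 -0.81464697] [-70.49426899  32.29719806]
```

View pics/t2.png

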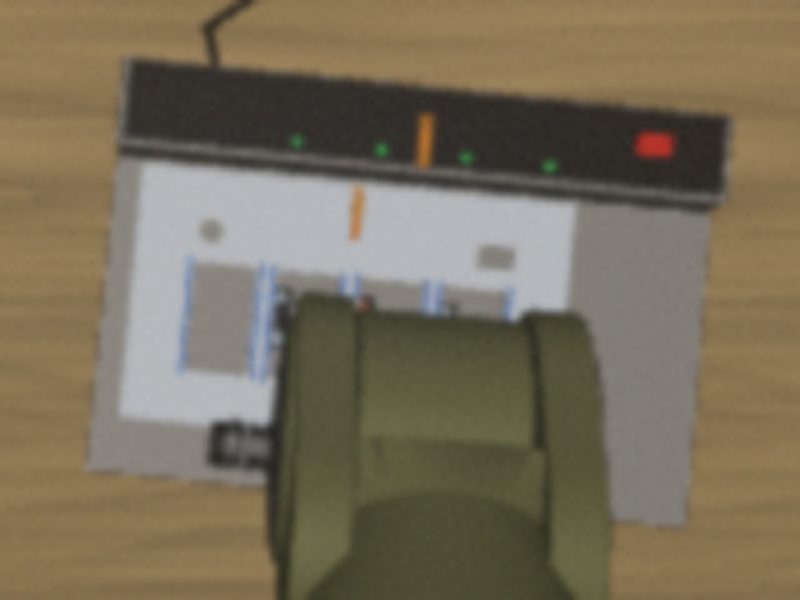

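The plate now lies parallel and nearly touches the housing (rear corners at crop (138,163) and (577,203)). I'll close the last few millimetres slowly.

>>> {"fn": "send_rows", "kwargs": {"targets": [[[0, 0, 0, -0.15, 0, 0, 1], [0, 0, 0, -0.3, 0, 0, 1], [0, 0, 0, -0.3, 0, 0, 1]]]}}

```text
time: 4.82
ee_pos: [501.1, -37.4, 2.3]
tool_rot: [3.142, -0.001, 3.049]
force: [-4.2, 0.1, 3.9]
gripper_width: 1.003
gripper_force: 2.2
```

>>> {"fn": "send_rows", "kwargs": {"targets": [[[0, 0, 0, -0.1, 0, 0, 1], [0, 0, 0, -0.2, 0, 0, 1], [0, 0, 0, -0.2, 0, 0, 1]]]}}

```text
time: 5.2
ee_pos: [503.9, -37.7, 2.3]
tool_rot: [-3.142, 0.0, 3.049]
force: [-3.6, 0.2, 2.3]
gripper_width: 1.002
gripper_force: 1.6
```

>>> {"fn": "send_rows", "kwargs": {"targets": [[[0, 0, 0, -0.1, 0, 0, 1], [0, 0, 0, -0.2, 0, 0, 1], [0, 0, 0, -0.2, 0, 0, 1]]]}}

```text
time: 5.58
ee_pos: [505.1, -37.8, 2.2]
tool_rot: [3.142, -0.001, 3.049]
force: [-6.2, 1.5, 4.8]
gripper_width: 1.002
gripper_force: 2.8
```

>>> {"fn": "send_rows", "kwargs": {"targets": [[[0, 0, 0, -0.1, 0, 0, 1], [0, 0, 0, -0.15, 0, 0, 1], [0, 0, 0, -0.15, 0, 0, 1]]]}}

```text
time: 5.95
ee_pos: [505.2, -37.8, 2.0]
tool_rot: [-3.142, -0.003, 3.049]
force: [-9.0, 1.8, 7.7]
gripper_width: 1.001
gripper_force: 4.5
```

Run:
```python
from h import *
frm=[505.6,-37.8,2.6,3.049]
print(w2b(frm))
for x,y,z,yw in((-85,32,3,3.049),(-85,32,90,3.049),(20,182,90,np.pi/2+BASE[2])):
    print(row(frm,[*b2w(x,y),z,yw]))
```

```text
[-64.15564281  32.31831516]
(-0.0, array([ 2.084, -0.032, -0.04 ]))
(-0.0, array([ 2.084, -0.032, -8.74 ]))
(np.float64(1.5706036732051034), array([-8.413, 14.97 , -8.74 ]))
```

>>> {"fn": "send_rows", "kwargs": {"targets": [[[0, 0, 0, 1.0, 0, 0, 1], [0, 0, 0, 2.1, 0, -0.5, 1], [0, 0, 0, 2.1, 0, -5, 1], [0, 0, 0, 2.1, 0, -8.7, 1], [0, 0, 0.18, 0, 2, -8.7, 1], [0, 0, 0.36, -2, 5, -8.7, 1], [0, 0, 0.54, -4, 8, -8.7, 1], [0, 0, 0.72, -6, 11, -8.7, 1], [0, 0, 0.9, -8.4, 15, -8.7, 1], [0, 0, 1.08, -8.4, 15, -8.7, 1], [0, 0, 1.26, -8.4, 15, -8.7, 1], [0, 0, 1.44, -8.4, 15, -8.7, 1], [0, 0, 1.571, -8.4, 15, -8.7, 1], [0, 0, 1.571, -8.4, 15, -8.7, 1], [0, 0, 1.571, -8.4, 15, -8.7, 1]]]}}

```text
time: 7.82
ee_pos: [604.7, 103.6, 89.6]
tool_rot: [3.141, -0.0, 1.48]
force: [-0.1, 0.1, 0.8]
gripper_width: 1.0
gripper_force: 0.0
```

Run:
```python
from h import *
s=env.state(); print(s["ee_pos"],s["tool_rot"],w2b(s["ee_pos"]))
c,i=look("top",(130,250,270,430)); cv2.imwrite("pics/t3.png",i)
```

```text
[604.68857862 103.56290494  89.58677985] [ 3.14097705e+00 -1.38519407e-04  1.47994006e+00] [ 21.46688568 182.22094996]
```

View pics/t3.png

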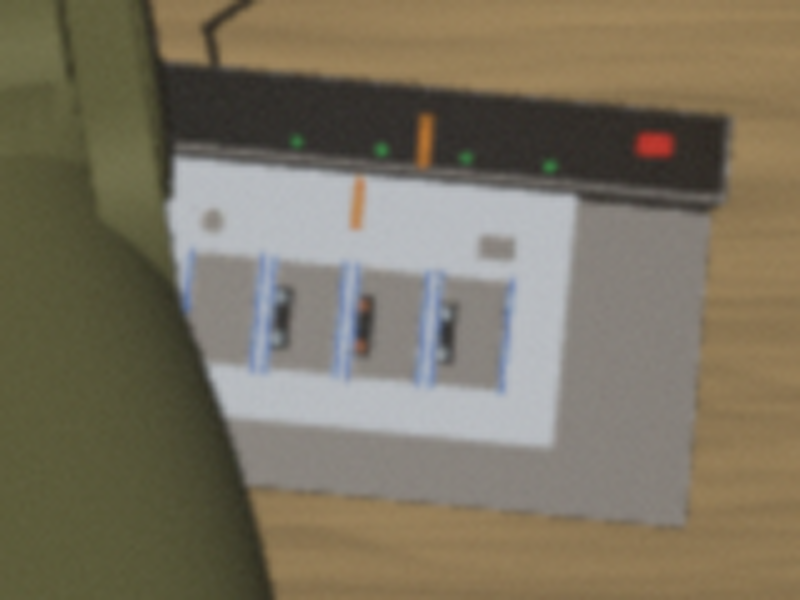

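The plate is flush with the housing, and its orange mark at crop (357,203) is still left of the housing's mark at (425,140). Next I'll lower beside the left edge and touch it.

>>> {"fn": "send_rows", "kwargs": {"targets": [[[0, 0, 0, 0, 0, 4, 1], [0, 0, 0, 0, 0, 7.5, 1], [0, 0, 0, 0, 0, 8.7, 1], [0, 0, 0, 0, 0, 8.7, 1], [0, 0, 0, -0.5, 0, 8.7, 1], [0, 0, 0, -0.9, 0, 8.7, 1], [0, 0, 0, -1.2, 0, 8.7, 1], [0, 0, 0, -1.5, 0.02, 8.7, 1], [0, 0, 0, -1.8, 0.05, 8.7, 1], [0, 0, 0, -1.8, 0.05, 8.7, 1]]]}}

```text
time: 9.12
ee_pos: [603.9, 86.0, 2.8]
tool_rot: [3.141, -0.001, 1.478]
force: [-0.5, 4.1, 2.2]
gripper_width: 1.001
gripper_force: 2.1
```

>>> {"fn": "send_rows", "kwargs": {"targets": [[[0, 0, 0, -0.3, 0.03, 0, 1], [0, 0, 0, -0.6, 0.06, 0, 1], [0, 0, 0, -0.9, 0.09, 0, 1], [0, 0, 0, -1.2, 0.12, 0, 1], [0, 0, 0, -1.5, 0.15, 0, 1], [0, 0, 0, -1.8, 0.18, 0, 1], [0, 0, 0, -1.8, 0.18, 0, 1]]]}}

```text
time: 10.0
ee_pos: [602.7, 69.0, 2.4]
tool_rot: [-3.14, -0.003, 1.478]
force: [-2.4, 7.6, 5.2]
gripper_width: 0.999
gripper_force: 3.8
```

Run:
```python
from h import *
s=env.state(); print(s["ee_pos"],s["force"],w2b(s["ee_pos"]))
c,i=look("top",(130,250,270,430)); cv2.imwrite("pics/t4.png",i)
```

```text
[602.70154948  69.04314487   2.43499294] [-2.39426785  7.63848993  5.19165491] [ 22.67342195 147.66510545]
```

View pics/t4.png

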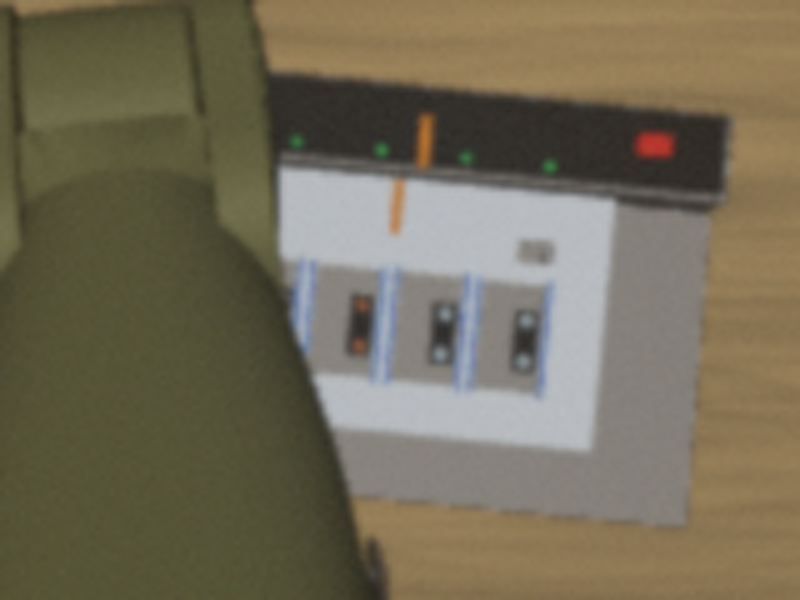

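The plate has moved to the right. The right pin now shows inside the slot at crop (545,257), and the marks say about 10 mm is left.

>>> {"fn": "send_rows", "kwargs": {"targets": [[[0, 0, 0, -0.2, 0.01, -0.05, 1], [0, 0, 0, -0.4, 0.02, -0.05, 1], [0, 0, 0, -0.6, 0.03, -0.05, 1], [0, 0, 0, -0.6, 0.03, -0.05, 1]]]}}

```text
time: 10.55
ee_pos: [602.9, 60.6, 2.4]
tool_rot: [-3.141, 0.002, 1.478]
force: [-1.1, 1.1, -1.3]
gripper_width: 0.999
gripper_force: 0.0
```

>>> {"fn": "send_rows", "kwargs": {"targets": [[[0, 0, 0, -0.1, 0, 0, 1], [0, 0, 0, -0.2, 0, 0, 1], [0, 0, 0, -0.2, 0, 0, 1]]]}}

```text
time: 10.92
ee_pos: [602.9, 59.4, 2.6]
tool_rot: [-3.141, 0.0, 1.478]
force: [0.3, 1.5, -0.7]
gripper_width: 0.997
gripper_force: 0.5
```

Run:
```python
from h import *
s=env.state(); print(s["ee_pos"],s["force"],w2b(s["ee_pos"]))
c,i=look("top",(130,250,270,430)); d,j=look("side",(170,290,270,430)); 
cv2.imwrite("pics/ts5.png",np.hstack([cv2.resize(i,(400,300)),cv2.resize(j,(400,300))]))
for nm,k in(("top",c),("side",d)):
    W=cloud(k); B=np.stack([W[...,0]-BASE[0],W[...,1]-BASE[1]],-1); C,S=np.cos(BASE[2]),np.sin(BASE[2])
    bx=C*B[...,0]+S*B[...,1]; by=-S*B[...,0]+C*B[...,1]
    im=k["pixels"].astype(int); wh=(im.min(2)>150)
    for lo,hi in((-50,-40),(25,50),(60,85)):
        m=wh&(bx>lo)&(bx<hi)&(by>-120)&(by<60); dk=(~wh)&(bx>lo)&(bx<hi)&(by<-132)&(by>-165)
        print(nm,lo,m.sum(),np.nanmedian(W[...,2][m]).round(1),dk.sum(),np.nanmedian(W[...,2][dk]).round(1))
```

```text
[602.93782515  59.37944985   2.62679474] [ 0.25007315  1.47018117 -0.74230215] [ 23.80034507 138.06443505]
top -50 174 20.2 38 12.1
top 25 320 20.1 95 12.2
top 60 499 20.3 94 12.2
side -50 151 20.4 39 12.4
side 25 208 20.6 81 12.6
side 60 316 20.6 79 12.4
```

View pics/ts5.png

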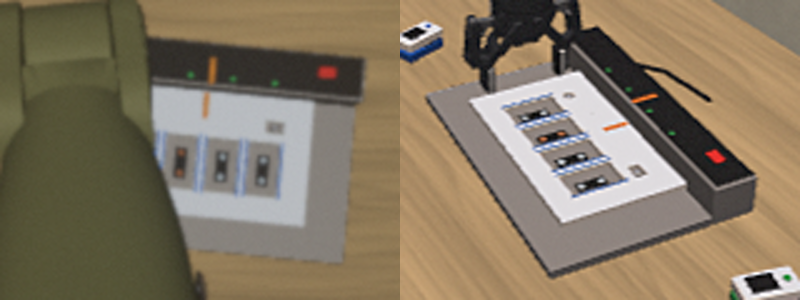

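The plate's top is 20 mm high everywhere on a 12 mm deck, so it is flat. The orange marks line up, and both views show the pins in the holes. I'll back off, retract and check the left end.

>>> {"fn": "send_rows", "kwargs": {"targets": [[[0, 0, 0, 0.5, 0, 0, 1], [0, 0, 0, 2.0, 0, 0, 1], [0, 0, 0, 2.0, 0, -4, 1], [0, 0, 0, 2.0, 0, -9, 1], [0, 0, 0, 2.0, 0, -14, 1], [0, 0, 0, 0, -5, -19, 1], [0, 0, 0, 0, -11, -20, 1], [0, 0, 0, 2, -17, -20, 1], [0, 0, 0, 8, -20, -20, 1], [0, 0, 0, 14, -20, -20, 1], [0, 0, 0, 18, -20, -20, 1], [0, 0, 0, 18, -20, -20, 1], [0, 0, 0, 18, -20, -20, 1]]]}}

```text
time: 12.65
ee_pos: [420.2, 257.3, 202.7]
tool_rot: [-3.141, 0.001, 1.479]
force: [-0.7, -0.6, -0.2]
gripper_width: 1.001
gripper_force: 0.0
```

Run:
```python
from h import *
c,i=look("top",(130,250,270,430)); d,j=look("side",(170,290,270,430)); 
cv2.imwrite("pics/ts6.png",np.hstack([cv2.resize(i,(400,300)),cv2.resize(j,(400,300))]))
for nm,k in(("top",c),("side",d)):
    W=cloud(k); B=np.stack([W[...,0]-BASE[0],W[...,1]-BASE[1]],-1); C,S=np.cos(BASE[2]),np.sin(BASE[2])
    bx=C*B[...,0]+S*B[...,1]; by=-S*B[...,0]+C*B[...,1]
    wh=(k["pixels"].min(2)>150)
    print(nm,[np.nanmedian(W[...,2][wh&(bx>l)&(bx<l+22)&(by>b)&(by<b+20)]).round(1) for l in(-50,62) for b in(-118,-10,98)])
```

```text
top [np.float64(20.5), np.float64(19.7), np.float64(20.0), np.float64(20.6), np.float64(19.9), np.float64(20.3)]
side [np.float64(20.2), np.float64(20.4), np.float64(20.6), np.float64(20.6), np.float64(20.2), np.float64(19.7)]
```

View pics/ts6.png

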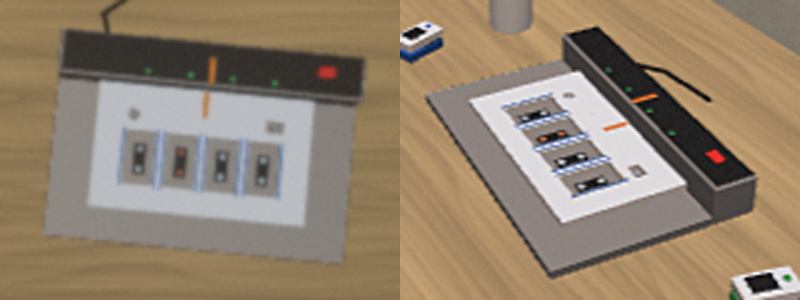

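The plate is flat at all six spots I measured, the orange marks are aligned, and the arm is clear. Handing in.

```bash
python3 -c "
from rig import env
print(env.sign_off())"
```

```text
the job is handed in; nothing more can be done
None
```

The cradle plate is seated over both pins and lies flat on the deck; it was only slid into place, the arm kept clear of the objects around the charger, and I handed the job in at about 13 s of the 51 s allowed.

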